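# Close the specimen pots and log the tray

### The job

Press the caps of all three specimen pots in the tray fully home, leaving the pots standing in their compartments. Then log the tray: take the label reader off its pad, hold it steady and upright, its window about 7 cm straight above the middle of the tray's barcode label for two seconds, and stand it back in the middle of its pad. Do not knock over or shift the dropper bottle in the tray, the beaker or the stack of dishes.

Things in the scene. Friction and masses are not known exactly. Their poses are not given: they have to be found in the camera images.
- tray: Fixed aluminium tray. Origin: underside, centre of its four-compartment part (180 x 180 mm, walls 30 mm high, 5 mm thick, floor 5 mm above the bench). Compartments, 82 mm square, centred at (+-42.5, +-42.5) mm in its frame: three hold pots, one the dropper bottle, in any order. On its -x side a flat flange, 74 mm deep and 12 mm high, carries the label.
- label (a point): Centre of the barcode label (50 x 80 mm white paper with black bars), lying flat face up on the tray's flange, 13 mm above the bench. Axes parallel to the tray's.
- reader: Loose label reader, 0.2 kg, 128 mm tall, standing on its window end, reading straight down with no trigger. Origin: centre of its underside (the window); z up. Grey head 64 (x) x 50 (y) mm, 34 high; neck 46 x 40 mm up to 48; black handle 40 (x) x 32 (y) mm from 48 to 128 mm. Grip it from above across the 32 mm (along its y), 100 mm above the origin.
- pad: Fixed square pad, 100 x 100 mm, 8 mm thick, on which the reader stands. Origin: centre of its underside, on the bench.
- dropper: Loose amber dropper bottle, 42 mm across, 110 mm tall, standing in one compartment of the tray. Not to be knocked or moved. Origin: centre of its underside.
- beaker: Loose glass beaker, 70 mm across, 90 mm tall, beside the work. Leave it alone. Origin: centre of its underside.
- dishes: Loose stack of dishes, 90 mm across, 44 mm high. Leave it alone. Origin: centre of its underside.
- pot_a: Loose white specimen pot, 58 mm across, standing in one compartment of the tray. Origin: centre of its underside. Its blue push-on cap (55 mm across) has its flat top 77 mm above the origin when fully home, up to 10 mm higher when not; a proud cap shows an orange neck below it. Some caps may start nearly or fully home.
- top_a (a point): Centre of the flat top of the cap of pot_a; moves with the cap.
- cap_a (a joint): How far the cap of pot_a has been pushed down: 0 = 10 mm proud, 0.010 m = fully home, against a hard stop. It slides under about 8 N of friction and stays where it is left; press it near its middle.
- pot_b: Loose white specimen pot, 58 mm across, standing in one compartment of the tray. Origin: centre of its underside. Its blue push-on cap (55 mm across) has its flat top 77 mm above the origin when fully home, up to 10 mm higher when not; a proud cap shows an orange neck below it. Some caps may start nearly or fully home.
- top_b (a point): Centre of the flat top of the cap of pot_b; moves with the cap.
- cap_b (a joint): How far the cap of pot_b has been pushed down: 0 = 10 mm proud, 0.010 m = fully home, against a hard stop. It slides under about 8 N of friction and stays where it is left; press it near its middle.
- pot_c: Loose white specimen pot, 58 mm across, standing in one compartment of the tray. Origin: centre of its underside. Its blue push-on cap (55 mm across) has its flat top 77 mm above the origin when fully home, up to 10 mm higher when not; a proud cap shows an orange neck below it. Some caps may start nearly or fully home.
- top_c (a point): Centre of the flat top of the cap of pot_c; moves with the cap.
- cap_c (a joint): How far the cap of pot_c has been pushed down: 0 = 10 mm proud, 0.010 m = fully home, against a hard stop. It slides under about 8 N of friction and stays where it is left; press it near its middle.
Not all that is in view belongs to the job. What is shaped like the pot_c but red or yellow is not meant. What is shaped like the pot_a but green is not meant.

How it is judged:
On the way, in this order (a step that is already met when the one before it is completed fails the run):
1. all three caps are fully home (within about 2 mm), the pots standing in their compartments (value of joint each of cap_a, cap_b, cap_c above 0.0078 m and angle between each of pot_a, pot_b, pot_c's own z axis and vertical below 0.15 rad and distance of each of pot_a, pot_b, pot_c from where it was at the start of the episode below 0.035 m), for 0.2 s.
2. the reader is held upright (within 0.2 rad) and still, its window 30 to 115 mm above the label's centre and within 22 mm of it sideways, for 1.5 s (x of label in the frame of reader between -0.022 and 0.022 m and y of label in the frame of reader between -0.022 and 0.022 m and z of label in the frame of reader between -0.115 and -0.03 m and angle between reader's own z axis and vertical below 0.2 rad and linear speed of reader below 0.03 m/s and angular speed of reader below 0.3 rad/s), for 1.5 s.
At the end, for the whole second after the job is handed in: All three caps are within 2.2 mm of fully home, the pots upright (within 0.15 rad) and within 35 mm of where they stood; the reader stands upright and still on its pad, released, its centre within 25 mm of the pad's; the dropper bottle is upright (all of step 1 and horizontal distance between reader and pad below 0.025 m and z of reader in the frame of pad below 0.012 m and angle between reader's own z axis and vertical below 0.1 rad and linear speed of reader below 0.02 m/s and angle between dropper's own z axis and vertical below 0.15 rad); the robot touches nothing.
It fails at once if a bystander (dropper bottle, beaker or dishes) is tipped by more than 0.35 rad or moved by more than 30 mm (angle between any of dropper, beaker, dishes's own z axis and vertical above 0.35 rad or distance of any of dropper, beaker, dishes from where it was at the start of the episode above 0.03 m).
It fails at once if a pot is tipped by more than 0.5 rad (angle between any of pot_a, pot_b, pot_c's own z axis and vertical above 0.5 rad).
It also fails if it takes over 69 s, if anything falls off the work surface, if the arm or the gripper's body presses on something with over 40 N, if the wrist force passes 120 N, or if a joint passes its speed limit or range.

### The arm

A 7-joint arm with a two-finger parallel gripper is mounted at the origin on the work surface. World frame = base frame: x ahead of the robot, y to its left, z up, the work surface at z = 0. Lengths are in m, angles in rad, forces in N, time in s.
With the tool pointing down it reaches from about 0.4 to 0.75 m from the base axis. Payload 19.5 kg.
Tool frame: the origin (TCP) lies midway between the tips of the shut fingers; the grasp point (between the pads) lies 19 mm behind it; z points along the fingers, y is the line along which they close (so a half turn about z gives the same grasp; the last joint's range is limited). The gripper opens to 85 mm and grips with 20 to 120 N. Pads are 22 mm wide; open, the fingers measure 114 mm over their backs; the gripper's body (76 mm by 85 mm) begins 54 mm behind the grasp point. The pads swing forward as they close: fully open they stand 13 mm farther back than shut.
Start: joints at [-1.276, 0.707, -0.028, 1.485, 0.022, 0.951, -0.075], TCP at [0.19, 0.543, 0.231] pointing down, gripper open.
Joint ranges: [-2.71, 2.71], [-0.32, 2.16], [-1.57, 1.52], [0, 2.45], [-1.46, 4.6], [0, 2.02], [-2.83, 2.83]. Speed limits (rad/s): [1.89, 1.89, 2.57, 2.57, 3.01, 3.01, 3.01].

### API

Orientations are given as [roll, pitch, yaw] about the fixed x, y, z axes, in that order (R = Rz(yaw) Ry(pitch) Rx(roll)).
In Python, from plant import readout, vision, env gives the robot as it stands. The module is installed in compiled form; this text tells all that it offers.
- The arm moves only by the tool apply_moves, never from a script. Its argument "plan" is one flat list of numbers, 7 for each row, row after row: the gripper command: -1 is fully open, 1 is shut, values between are in proportion, then the shift along the tool's x, y, z in cm, then the turn, a rotation vector about the tool's x, y, z in rad. A call has 1 to 20 rows; each row is the pose to reach, as a shift and turn from the pose commanded when the call began, along the tool's axes at that moment; what a row does not reach only later rows make up. A row lasts 1/10 s, in which the tool goes at most 50 mm and 8.59 degrees, less where a joint would pass 70% of its speed; a pose out of reach is approached as far as the arm can. A call with a gripper value outside its range is refused whole. The fingers move at their own pace and stop on an object; the grip force is fixed at half the most. Time passes only in rows, so rows that repeat a pose let the fingers close. It gives the time, the measured TCP pose, the force, the opening and the grip force at its end, in the units of the state.
- readout.sense(): the state, without advancing time (a new reading comes with each control period).
- vision.get_image(name): name is "scene" or "top"; returns the picture (384x512x3 uint8, blue, green, red); there is no depth.
- vision.camera_info(name): a dict with "camera_matrix" (3x3 intrinsics, pixels), "D" ([k1, k2, p1, p2, k3] as OpenCV has them; the pictures are not rectified), "pose" (4x4, takes a point from camera to world coordinates). Camera axes: x right, y down, z forward; pixel columns grow to the right and rows downward; lengths in m; the calibration is good to about 2 mm. A picture is of the moment at which its call begins. camera_info takes no time and is no camera call.
- env.close_job(): hands the job in; it is judged then, once.
Trained networks look in the newest picture that a camera, given by its name, has taken for a name from the list of things; names that differ only in an ending like _2 or _b are one class to them, and where a whole thing is asked for, a point or a joint stands for the part that bears it (a point fixed in the world has none). Each returns a list of dicts, best first, with "conf" (0 to 1); they miss things now and then, are a little off and sometimes report something else, mostly with a low value. They report only what shows in the picture. A call takes as long as a camera call. They do not tell look-alikes from the thing itself.
- vision.masks_of(label, camera): "mask" (384x512 bool, what is visible of it) and "extent" ([left, top, right, bottom] in pixels, round what is visible of it).
The state is a dict: "t": time; "joint_pos": joint angles; "joint_vel": joint speeds; "tau": joint torques, N m; "tool_pos": TCP position; "eef_rot": TCP orientation; "contact_force": force on the tool from outside, world axes, zero at the start; "torque": the same for the moment, N m; "grip_width": finger opening in m; "grasp_force": force on a finger pad.
Only numpy, scipy, OpenCV 4.12 (cv2) and the standard library are available. Lean on these libraries where they do the work, as an engineer would, in place of code of your own. Each camera call takes 0.05 s, during which the arm holds its last target. There are 200 camera calls.

## Working session

There is one attempt and no reset: what is moved stays moved. The work goes in short steps, Python scripts to look and compute and a tool call to move; the robot and the scene stay as the last step left them, time stands still between calls to the robot, and variables do not carry over. Pictures are saved under pics/ and viewed, at most 10 in all, crops included, and the job is handed in when it is done.

Besides the shell and the picture viewer there is one more tool, called after "Emit:" as name(argument=value, ...) on one line, values as JSON. apply_moves: Moves the arm, as the interface text tells. Its arguments: {"type":"object","properties":{"plan":{"type":"array"}},"required":["plan"]}

```bash
mkdir -p pics
python3 - <<'E'
from plant import readout, vision
import cv2, numpy as np
np.set_printoptions(precision=4,suppress=True)
print(readout.sense())
for n in ("scene","top"):
    im=vision.get_image(n); cv2.imwrite(f"pics/{n}0.png",im)
    ci=vision.camera_info(n); print(n,ci)
    for l in ("tray","label","reader","pad","dropper","beaker","dishes","pot_a","cap_a"):
        try:
            for d in vision.masks_of(l,n): print(n,l,round(d["conf"],2),d["extent"],d["mask"].sum())
        except Exception as e: print(l,e)
a=cv2.imread("pics/scene0.png");b=cv2.imread("pics/top0.png")
E
```

```text
{'t': 0.0, 'joint_pos': array([-1.2757,  0.7071, -0.0276,  1.485 ,  0.022 ,  0.9509, -0.0755]), 'joint_vel': array([ 0.001 ,  0.0006, -0.    ,  0.0017, -0.0007, -0.0004, -0.0014]), 'tau': array([  0.0001, -88.3226,   1.2347, -23.615 ,   0.0169,   0.0067,
         0.    ]), 'tool_pos': array([0.1899, 0.5424, 0.2308]), 'eef_rot': array([-3.1405,  0.    ,  2.8048]), 'contact_force': array([-0.2122, -0.8099, -0.7634]), 'torque': array([-0.0026,  0.0105,  0.0005]), 'grasp_force': 0.0, 'grip_width': 0.08496848442847757}
scene {'camera_matrix': array([[353.8194,   0.    , 252.1607],
       [  0.    , 353.8194, 197.2333],
       [  0.    ,   0.    ,   1.    ]]), 'D': array([0.0383, 0.    , 0.    , 0.    , 0.    ]), 'pose': array([[ 0.0585,  0.8361, -0.5455,  1.1148],
       [ 0.9983, -0.0474,  0.0344, -0.0057],
       [ 0.0029, -0.5465, -0.8374,  0.8707],
       [ 0.    ,  0.    ,  0.    ,  1.    ]])}
scene tray 0.87 [232.1, 161.3, 324.6, 249.2] 2659
scene label 0.82 [231.0, 162.3, 324.5, 247.6] 2863
scene reader 0.59 [128.3, 143.5, 160.7, 185.5] 776
scene pad 0.78 [124.8, 171.7, 162.9, 196.
[... 1408 characters left out ...]
1.9, 137.8, 394.8, 168.8] 761
top dishes 0.61 [122.5, 224.9, 162.7, 259.8] 1110
top pot_a 0.96 [238.8, 157.5, 267.7, 191.1] 543
top pot_a 0.8 [295.9, 149.9, 323.4, 175.2] 575
top pot_a 0.79 [209.9, 110.7, 234.6, 144.8] 607
top pot_a 0.76 [205.6, 173.9, 234.1, 198.9] 512
top pot_a 0.73 [251.0, 193.0, 270.9, 216.8] 484
top pot_a 0.6 [152.4, 188.2, 180.7, 210.6] 500
top pot_a 0.55 [367.4, 226.8, 412.7, 269.1] 895
top cap_a 0.94 [299.8, 149.6, 322.0, 171.2] 441
top cap_a 0.93 [208.8, 170.8, 231.6, 195.6] 432
top cap_a 0.72 [209.5, 111.8, 234.1, 138.6] 440
top cap_a 0.6 [241.5, 159.8, 266.5, 183.1] 423
top cap_a 0.57 [253.5, 189.9, 272.3, 213.0] 404
top cap_a 0.57 [152.6, 189.5, 177.3, 212.5] 417
```

Run:
```python
import cv2
a=cv2.imread("pics/top0.png")[95:295,110:430];cv2.imwrite("pics/topc.png",cv2.resize(a,None,fx=2.5,fy=2.5,interpolation=cv2.INTER_CUBIC))
a=cv2.imread("pics/scene0.png")[130:300,110:390];cv2.imwrite("pics/scenec.png",cv2.resize(a,None,fx=2.8,fy=2.8,interpolation=cv2.INTER_CUBIC))
```

```text
(no output)
```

View pics/topc.png

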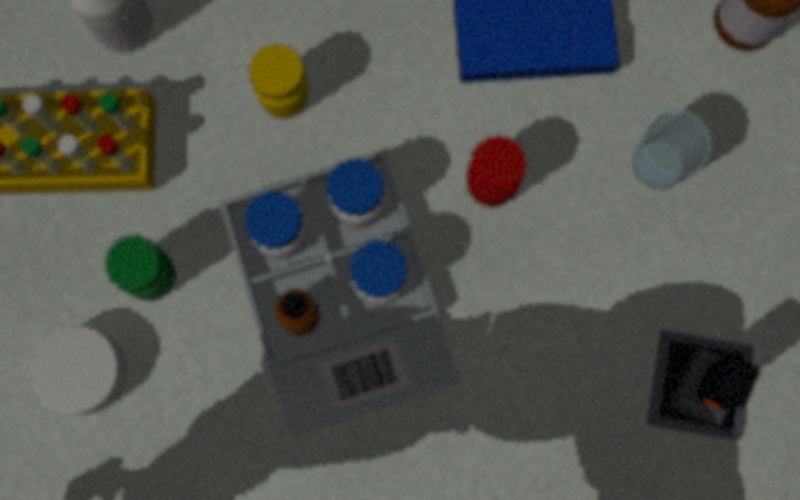

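View pics/scenec.png

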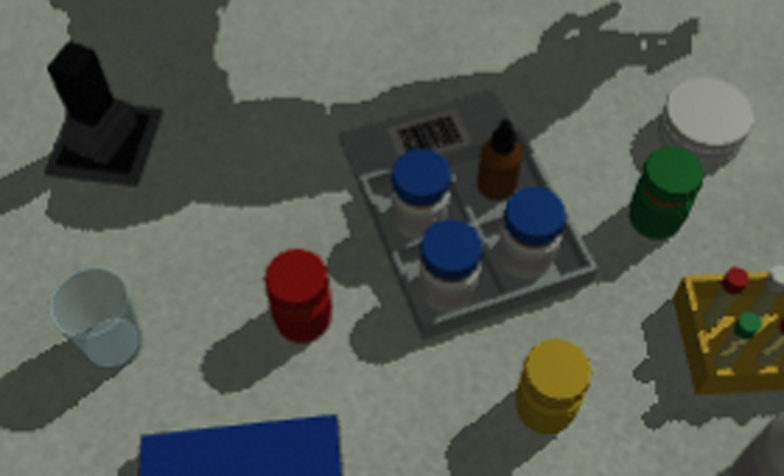

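```bash
cat > h.py <<'E'
from plant import readout, vision
import cv2, numpy as np
from scipy.optimize import minimize, least_squares
np.set_printoptions(precision=4,suppress=True)
CI={n:vision.camera_info(n) for n in("scene","top")}
def proj(n,P):
    c=CI[n];T=np.linalg.inv(c["pose"]);r=cv2.Rodrigues(T[:3,:3])[0]
    return cv2.projectPoints(np.float64(P).reshape(-1,1,3),r,T[:3,3],c["camera_matrix"],c["D"])[0][:,0]
def back(n,uv,z):
    c=CI[n];q=cv2.undistortPoints(np.float64(uv).reshape(-1,1,2),c["camera_matrix"],c["D"])[:,0]
    d=np.c_[q,np.ones(len(q))]@c["pose"][:3,:3].T;o=c["pose"][:3,3]
    return o+d*((z-o[2])/d[:,2])[:,None]
S=4
def sil(n,parts):
    m=np.zeros((384*S,512*S),np.uint8)
    for P in parts:
        h=cv2.convexHull(np.float32((proj(n,P)+.5)*S-.5));cv2.fillConvexPoly(m,np.int32(np.round(h)),1)
    return cv2.resize(m.astype(np.float32),(512,384),interpolation=cv2.INTER_AREA)
def fit(model,masks,x0,step):
    def cost(p): 
        c=0
        for n,m in masks.items(): c+=np.abs(sil(n,model(p))-m).sum()/m.sum()
        return c
    x0=np.float64(x0);sx=np.vstack([x0]+[x0+np.eye(len(x0))[i]*step[i] for i in range(len(x0))])
    r=minimize(cost,x0,method="Nelder-Mead",options=dict(initial_simplex=sx,maxiter=250,xatol=1e-4,fatol=1e-4))
    return r.x,r.fun
def disc(x,y,z,r):
    a=np.linspace(0,2*np.pi,40);return np.c_[x+r*np.cos(a),y+r*np.sin(a),0*a+z]
def box(x,y,yaw,lx,ly,z0,z1):
    c,s=np.cos(yaw),np.sin(yaw)
    return np.array([[x+c*a*lx/2-s*b*ly/2,y+s*a*lx/2+c*b*ly/2,z] for a in(1,-1) for b in(1,-1) for z in(z0,z1)])
def reader(p,z=.008):
    x,y,w=p[:3];return [box(x,y,w,.064,.05,z,z+.034),box(x,y,w,.046,.04,z+.03,z+.048),box(x,y,w,.04,.032,z+.048,z+.128)]
def blue(im):
    h=cv2.cvtColor(im,cv2.COLOR_BGR2HSV);return ((h[...,0]>95)&(h[...,0]<130)&(h[...,1]>120)&(h[...,2]>50)).astype(np.uint8)
def caps(ims):
    out=[]
    comps={}
    for n,im in ims.items():
        k,lab,st,ce=cv2.connectedComponentsWithStats(blue(im))
        comps[n]=[((lab==i).astype(np.float32),ce[i]) for i in range(1,k) if 150<st[i,4]<700]
    for m,c in comps["top"]:
        w=back("top",c,.09)[0]
        s=min(comps["scene"],key=lambda q:np.hypot(*(q[1]-proj("scene",w)[0])))
        f=fit(lambda p:[np.r_[disc(p[0],p[1],p[2],.0275),disc(p[0],p[1],p[2]-p[3],.0275)]],{"top":m,"scene":s[0]},[w[0],w[1],.085,.016],[.005,.005,.004,.004])
        out.append(f)
    return out
E
cat > m1.py <<'E'
from h import *
ims={n:cv2.imread(f"pics/{n}0.png") for n in CI}
for f in caps(ims): print("cap x y ztop h",f)
cr=lambda u:np.float64(u)/2.5+[110,95]
print("pad",b:=back("top",cr([(662,330),(755,345),(742,437),(648,424)]),.008),b.mean(0))
print("flange",back("top",cr([(455,380),(287,432)]),.012),"rim",back("top",cr([(222,205),(385,155)]),.035))
print("label",back("top",cr([(365,374)]),.013), back("scene",[[110+430/2.8,130+134/2.8]],.013))
print("dropper",back("top",cr([(293,303)]),.115))
for n in CI: vision.get_image(n)
ms={n:vision.masks_of("reader",n)[0]["mask"].astype(np.float32) for n in CI}
x0=back("top",cr([(735,375)]),.136)[0]
for w in(-.4,0,.4): print("reader",fit(reader,ms,[x0[0],x0[1],w],[.01,.01,.3]))
for n in CI: cv2.imwrite(f"pics/z_{n}.png",ms[n]*255)
pad={n:cv2.resize(ims[n][a:b,c:d],None,fx=6,fy=6,interpolation=cv2.INTER_CUBIC) for n,(a,b,c,d) in dict(top=(215,280,360,425),scene=(135,205,115,175)).items()}
h=390;o=np.hstack([np.clip(cv2.resize(v,(h,h))*2.,0,255).astype(np.uint8) for v in pad.values()]);cv2.imwrite("pics/rd.png",o)
E
python3 m1.py
```

```text
cap x y ztop h (array([ 0.8919, -0.3822,  0.094 ,  0.0001]), np.float64(3.110208511352539))
cap x y ztop h (array([ 0.8458, -0.6074,  0.0798,  0.0315]), np.float64(1.2456395626068115))
cap x y ztop h (array([ 0.6695,  0.0704,  0.0903, -0.    ]), np.float64(0.114392951130867))
cap x y ztop h (array([0.638 , 0.1515, 0.09  , 0.0001]), np.float64(0.12196548283100128))
cap x y ztop h (array([0.5882, 0.0488, 0.0907, 0.0003]), np.float64(0.1284712553024292))
pad [[ 0.5296 -0.2433  0.008 ]
 [ 0.5114 -0.3417  0.008 ]
 [ 0.4165 -0.3222  0.008 ]
 [ 0.4331 -0.2238  0.008 ]] [ 0.4727 -0.2827  0.008 ]
flange [[ 0.4826 -0.0264  0.012 ]
 [ 0.4324  0.1455  0.012 ]] rim [[0.665  0.2102 0.035 ]
 [0.7146 0.0409 0.035 ]]
label [[0.4903 0.0653 0.013 ]] [[0.4888 0.0678 0.013 ]]
dropper [[0.551  0.1288 0.115 ]]
reader (array([ 0.467 , -0.2827, -0.3741]), np.float64(0.3076132535934448))
reader (array([ 0.4675, -0.2826, -0.4677]), np.float64(0.3079398274421692))
reader (array([ 0.4669, -0.2839,  0.8792]), np.float64(0.494242787361145))[ WARN:0@11.276] global loadsave.cpp:1063 imwrite_ Unsupported depth image for selected encoder is fallbacked to CV_8U.
```

View pics/rd.png

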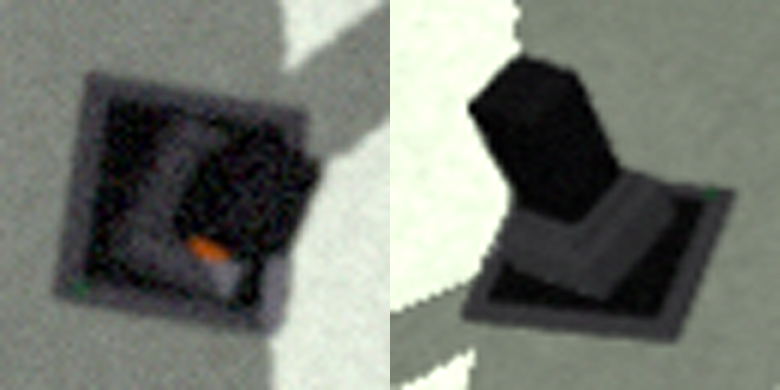

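```bash
cat > go.py <<'E'
import sys;from plant import readout;import numpy as np
from scipy.spatial.transform import Rotation as R
s=readout.sense();M=R.from_euler("xyz",s["eef_rot"]);p=s["tool_pos"]
print("t",round(s["t"],2),"p",p.round(4),"rpy",s["eef_rot"].round(3),"F",s["contact_force"].round(1),"w",round(s["grip_width"],4))
for a in sys.argv[1:]:
    v=[float(q) for q in a.split(",")]
    o=(100*M.inv().apply(np.array(v[:3])-p)).round(2)
    r=(M.inv()*R.from_euler("xyz",[np.pi,0,v[3]])).as_rotvec().round(3) if len(v)>3 else ""
    print(a,"->",o,r)
E
python3 go.py .638,.1515,.23 .638,.1515,.115
```

```text
t 1.2 p [0.19   0.5427 0.2313] rpy [-3.141  0.     2.805] F [ 0.4 -0.2 -0.1] w 0.085
.638,.1515,.23 -> [-55.21 -22.12   0.13] 
.638,.1515,.115 -> [-55.21 -22.11  11.63]
```

Emit:
apply_moves(plan=[1,-55.2,-22.1,0.1,0,0,0,1,-55.2,-22.1,0.1,0,0,0,1,-55.2,-22.1,0.1,0,0,0,1,-55.2,-22.1,0.1,0,0,0,1,-55.2,-22.1,0.1,0,0,0,1,-55.2,-22.1,0.1,0,0,0,1,-55.2,-22.1,0.1,0,0,0,1,-55.2,-22.1,0.1,0,0,0,1,-55.2,-22.1,0.1,0,0,0,1,-55.2,-22.1,0.1,0,0,0,1,-55.2,-22.1,0.1,0,0,0,1,-55.2,-22.1,0.1,0,0,0,1,-55.2,-22.1,0.1,0,0,0,1,-55.2,-22.1,0.1,0,0,0,1,-55.2,-22.1,0.1,0,0,0,1,-55.2,-22.1,0.1,0,0,0,1,-55.2,-22.1,4,0,0,0,1,-55.2,-22.1,8,0,0,0,1,-55.2,-22.1,11.6,0,0,0,1,-55.2,-22.1,11.6,0,0,0])

```text
t: 3.2
tool_pos: [0.6356, 0.1519, 0.1116]
eef_rot: [-3.138, -0.005, 2.806]
contact_force: [0.2, -0.2, 0.8]
grip_width: 0.0004
grasp_force: 0.0
```

```bash
python3 go.py .638,.1515,.08
python3 - <<'E'
from h import *
o=[]
for n,(a,b,c,d) in dict(top=(140,240,190,320),scene=(130,250,220,376)).items():
    im=vision.get_image(n); cv2.imwrite(f"pics/{n}1.png",im); o.append(cv2.resize(im[a:b,c:d],(520,400 if n=="top" else 400),interpolation=cv2.INTER_CUBIC)[:, :400] if 0 else cv2.resize(im[a:b,c:d],(390,300),interpolation=cv2.INTER_CUBIC))
cv2.imwrite("pics/chk1.png",np.hstack(o))
E
```

```text
t 3.2 p [0.6356 0.1519 0.1116] rpy [-3.138 -0.005  2.806] F [ 0.2 -0.2  0.8] w 0.0004
.638,.1515,.08 -> [-0.25  0.05  3.16]
```

View pics/chk1.png

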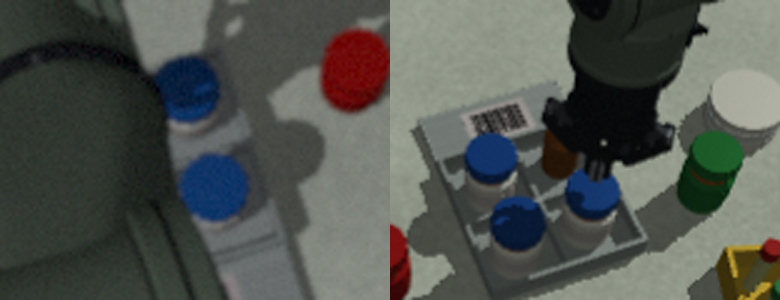

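Emit:
apply_moves(plan=[1,0,0,1,0,0,0,1,0,0,1.6,0,0,0,1,0,0,2.0,0,0,0,1,0,0,2.3,0,0,0,1,0,0,2.6,0,0,0,1,0,0,2.9,0,0,0])

```text
t: 3.9
tool_pos: [0.6382, 0.1517, 0.0867]
eef_rot: [3.141, 0.001, 2.805]
contact_force: [-2.0, -0.7, 8.0]
grip_width: 0.0001
grasp_force: 4.0
```

Emit:
apply_moves(plan=[1,0,0,0.2,0,0,0,1,0,0,0.4,0,0,0,1,0,0,0.5,0,0,0,1,0,0,0.5,0,0,0])

```text
t: 4.3
tool_pos: [0.6382, 0.1517, 0.082]
eef_rot: [3.141, 0.001, 2.805]
contact_force: [-3.0, -1.3, 10.9]
grip_width: -0.0002
grasp_force: 5.6
```

Emit:
apply_moves(plan=[1,0,0,0.1,0,0,0,1,0,0,0.2,0,0,0,1,0,0,0.2,0,0,0])

```text
t: 4.6
tool_pos: [0.6387, 0.1518, 0.0818]
eef_rot: [3.14, 0.002, 2.805]
contact_force: [-9.5, -2.1, 37.3]
grip_width: -0.0002
grasp_force: 18.3
```

```bash
python3 go.py .638,.1515,.12 .6695,.0704,.12 .6695,.0704,.095
```

```text
t 4.6 p [0.6387 0.1518 0.0818] rpy [3.140e+00 2.000e-03 2.805e+00] F [-9.5 -2.1 37.3] w -0.0002
.638,.1515,.12 -> [ 0.05 -0.05 -3.82] 
.6695,.0704,.12 -> [-5.61 -6.66 -3.81] 
.6695,.0704,.095 -> [-5.6  -6.66 -1.31]
```

Emit:
apply_moves(plan=[1,0,0,-2,0,0,0,1,0,0,-4,0,0,0,1,-2,-2.3,-4,0,0,0,1,-4,-4.6,-4,0,0,0,1,-5.65,-6.6,-4,0,0,0,1,-5.65,-6.6,-4,0,0,0,1,-5.65,-6.6,-2.5,0,0,0,1,-5.65,-6.6,-1.5,0,0,0,1,-5.65,-6.6,-1.2,0,0,0,1,-5.65,-6.6,-0.9,0,0,0,1,-5.65,-6.6,-0.6,0,0,0,1,-5.65,-6.6,-0.3,0,0,0,1,-5.65,-6.6,-0.1,0,0,0,1,-5.65,-6.6,-0.1,0,0,0])

```text
t: 6.0
tool_pos: [0.6696, 0.0718, 0.082]
eef_rot: [3.141, 0.001, 2.806]
contact_force: [-10.6, -0.2, 29.4]
grip_width: -0.0001
grasp_force: 14.5
```

```bash
python3 go.py .5882,.0488,.12
```

```text
t 6.0 p [0.6696 0.0718 0.082 ] rpy [3.141e+00 1.000e-03 2.806e+00] F [-10.6  -0.2  29.4] w -0.0001
.5882,.0488,.12 -> [ 6.92 -4.85 -3.81]
```

Emit:
apply_moves(plan=[1,0,0,-2,0,0,0,1,0,0,-4,0,0,0,1,2.3,-1.6,-4,0,0,0,1,4.6,-3.2,-4,0,0,0,1,6.9,-4.8,-4,0,0,0,1,6.9,-4.8,-4,0,0,0,1,6.9,-4.8,-2.5,0,0,0,1,6.9,-4.8,-1.5,0,0,0,1,6.9,-4.8,-1.2,0,0,0,1,6.9,-4.8,-0.9,0,0,0,1,6.9,-4.8,-0.6,0,0,0,1,6.9,-4.8,-0.3,0,0,0,1,6.9,-4.8,0,0,0,0,1,6.9,-4.8,0,0,0,0])

```text
t: 7.4
tool_pos: [0.589, 0.0484, 0.0819]
eef_rot: [3.141, 0.002, 2.805]
contact_force: [-7.4, 0.3, 23.9]
grip_width: 0.0001
grasp_force: 12.2
```

```bash
cat > m2.py <<'E'
from h import *
ims={n:vision.get_image(n) for n in CI}
for n in CI: cv2.imwrite(f"pics/{n}2.png",ims[n])
g={n:cv2.cvtColor(ims[n],cv2.COLOR_BGR2GRAY) for n in CI}
net={n:vision.masks_of("reader",n)[0]["mask"] for n in CI}
print("grey pct scene",np.percentile(g["scene"][net["scene"]],[5,25,50,75,95]))
# black handle in scene: largest dark blob
dk=((g["scene"]<28)).astype(np.uint8);dk[:, :110]=0;dk[:,175:]=0;dk[:130]=0;dk[205:]=0
k,lab,st,ce=cv2.connectedComponentsWithStats(cv2.morphologyEx(dk,cv2.MORPH_OPEN,np.ones((3,3))))
for i in range(1,k):print(st[i],ce[i])
ref={}
for w in(-.4,1.17):
    p,f=fit(reader,{n:m.astype(np.float32) for n,m in net.items()},[.467,-.283,w],[.01,.01,.3]);print(p,f);ref[w]=p
o=[]
for n,(a,b,c,d) in dict(top=(215,280,360,425),scene=(137,202,110,175)).items():
    im=np.clip(cv2.resize(ims[n][a:b,c:d],None,fx=6,fy=6,interpolation=cv2.INTER_CUBIC)*2.,0,255).astype(np.uint8)
    for P in reader(ref[-.4])[::2]:
        q=(proj(n,P)-[c,a]+.5)*6
        for i in range(8):
            for j in range(i):
                if bin(i^j).count("1")==1: cv2.line(im,tuple(np.int32(q[i])),tuple(np.int32(q[j])),(0,255,0),1)
    o.append(im)
cv2.imwrite("pics/rd2.png",np.hstack(o))
E
python3 go.py; python3 m2.py
```

```text
t 7.4 p [0.589  0.0484 0.0819] rpy [3.141e+00 2.000e-03 2.805e+00] F [-7.4  0.3 23.9] w 0.0001
grey pct scene [ 2.  4.  6. 30. 51.]
[127 146  23  30 466] [138.5858 160.176 ]
[130 171  33  21 290] [146.1276 183.9552]
[ 0.4688 -0.2821 -0.4394] 0.2745911180973053
[ 0.4686 -0.2826  0.7458] 0.43733832240104675
```

View pics/rd2.png

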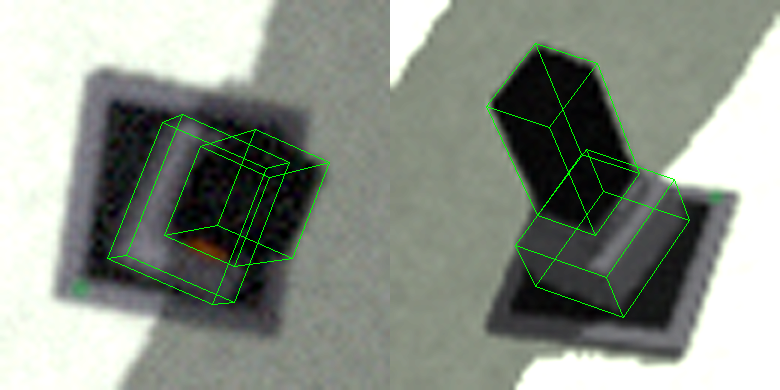

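```bash
python3 go.py .469,-.282,.235,2.70 .469,-.282,.085,2.70
```

```text
t 7.6 p [0.5889 0.0484 0.0819] rpy [3.141e+00 1.000e-03 2.805e+00] F [-7.2 -0.2 25.4] w -0.0005
.469,-.282,.235,2.70 -> [  0.38 -35.14 -15.34] [0.001 0.001 0.105]
.469,-.282,.085,2.70 -> [  0.4  -35.15  -0.34] [0.001 0.001 0.105]
```

Emit:
apply_moves(plan=[1,0,0,-4,0,0,0,1,0,0,-8,0,0,0,1,0,0,-12,0,0,0,1,0,0,-15.5,0,0,0,-1,0.1,-5,-15.5,0,0,0.03,-1,0.2,-10,-15.5,0,0,0.06,-1,0.2,-15,-15.5,0,0,0.105,-1,0.3,-20,-15.5,0,0,0.105,-1,0.4,-25,-15.5,0,0,0.105,-1,0.4,-30,-15.5,0,0,0.105,-1,0.4,-35.1,-15.5,0,0,0.105,-1,0.4,-35.1,-15.5,0,0,0.105,-1,0.4,-35.1,-15.5,0,0,0.105,-1,0.4,-35.1,-15.5,0,0,0.105])

```text
t: 9.0
tool_pos: [0.4693, -0.2808, 0.2355]
eef_rot: [3.141, 0.0, 2.701]
contact_force: [-1.1, 0.2, -1.0]
grip_width: 0.0854
grasp_force: 0.0
```

```bash
python3 go.py .469,-.282,.085,2.70
python3 - <<'E'
from h import *
ims={n:vision.get_image(n) for n in CI}
for n in CI: cv2.imwrite(f"pics/{n}3.png",ims[n])
for f in caps(ims): print(f)
m=vision.masks_of("reader","scene")
print([(d["conf"],d["extent"]) for d in m])
im=ims["scene"]
cv2.imwrite("pics/chk3.png",np.clip(cv2.resize(im[90:270,90:330],None,fx=3,fy=3)*1.5,0,255).astype(np.uint8))
E
```

```text
t 9.0 p [ 0.4693 -0.2808  0.2355] rpy [3.141 0.    2.701] F [-1.1  0.2 -1. ] w 0.0854
.469,-.282,.085,2.70 -> [-0.02 -0.13 15.05] [0.001 0.    0.001]
(array([ 0.8925, -0.3815,  0.0967, -0.0001]), np.float64(3.106672525405884))
(array([ 0.8456, -0.6072,  0.0817,  0.0326]), np.float64(1.243765950202942))
(array([0.6698, 0.0709, 0.082 , 0.0003]), np.float64(0.1177978441119194))
(array([ 0.6386,  0.1518,  0.0827, -0.    ]), np.float64(0.1232404112815857))
(array([ 0.588 ,  0.049 ,  0.0816, -0.0001]), np.float64(0.12543582916259766))
[(0.85, [128.2, 142.2, 160.5, 188.8]), (0.28, [253.7, 185.3, 265.7, 215.0])]
```

View pics/chk3.png

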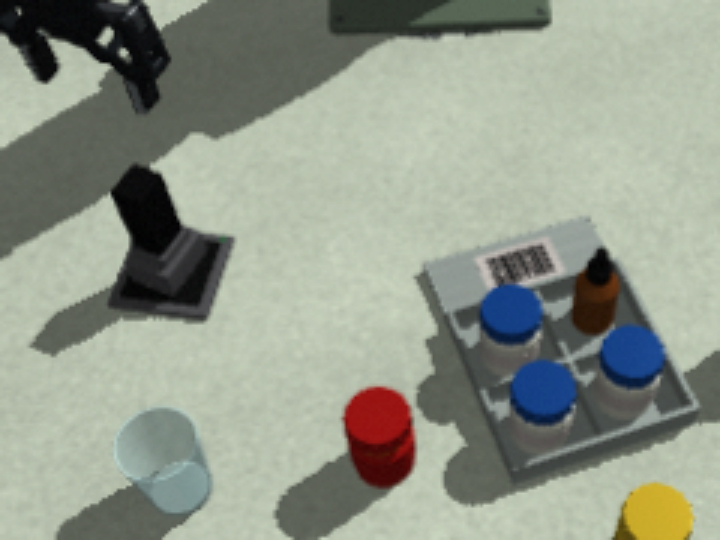

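All three caps are now home: their tops measure 82 mm and the pots have not moved. The open fingers are above and behind the reader, so I'll go down and grip it.

Emit:
apply_moves(plan=[-1,0,-0.1,3,0,0,0,-1,0,-0.1,6,0,0,0,-1,0,-0.1,9,0,0,0,-1,0,-0.1,11,0,0,0,-1,0,-0.1,13,0,0,0,-1,0,-0.1,14,0,0,0,-1,0,-0.1,15,0,0,0,-1,0,-0.1,15,0,0,0,0.1,0,-0.1,15,0,0,0,1,0,-0.1,15,0,0,0,1,0,-0.1,15,0,0,0,1,0,-0.1,15,0,0,0,1,0,-0.1,15,0,0,0,1,0,-0.1,15,0,0,0,1,0,-0.1,15,0,0,0])

```text
t: 10.65
tool_pos: [0.4685, -0.2829, 0.086]
eef_rot: [-3.141, 0.001, 2.7]
contact_force: [-0.4, 1.0, 8.9]
grip_width: 0.0316
grasp_force: 59.3
```

```bash
python3 go.py .491,.067,.161
```

```text
t 10.65 p [ 0.4685 -0.2829  0.086 ] rpy [-3.141e+00  1.000e-03  2.700e+00] F [-0.4  1.   8.9] w 0.0316
.491,.067,.161 -> [12.92 32.59 -7.52]
```

Emit:
apply_moves(plan=[1,0,0,-2,0,0,0,1,0,0,-4,0,0,0,1,0,0,-6,0,0,0,1,0,0,-7.6,0,0,0,1,1,2.5,-7.6,0,0,0,1,2.3,5.8,-7.6,0,0,0,1,3.6,9.1,-7.6,0,0,0,1,4.9,12.4,-7.6,0,0,0,1,6.2,15.7,-7.6,0,0,0,1,7.5,19,-7.6,0,0,0,1,8.8,22.3,-7.6,0,0,0,1,10.1,25.6,-7.6,0,0,0,1,11.4,28.9,-7.6,0,0,0,1,12.2,30.9,-7.6,0,0,0,1,12.9,32.6,-7.5,0,0,0,1,12.9,32.6,-7.5,0,0,0,1,12.9,32.6,-7.5,0,0,0])

```text
t: 12.35
tool_pos: [0.491, 0.067, 0.1604]
eef_rot: [-3.141, 0.0, 2.7]
contact_force: [0.6, -0.9, -2.2]
grip_width: 0.0319
grasp_force: 59.2
```

```bash
python3 go.py .491,.067,.161
python3 - <<'E'
from h import *
ims={n:vision.get_image(n) for n in CI}
n="scene"; im=ims[n];c,a=200,90
v=np.clip(cv2.resize(im[a:a+150,c:c+160],None,fx=4,fy=4,interpolation=cv2.INTER_CUBIC)*1.8,0,255).astype(np.uint8)
s=readout.sense();p=s["tool_pos"]
for P in reader([p[0],p[1],s["eef_rot"][2]-np.pi],p[2]-.078)[:1]+[box(.491,.067,.285,.05,.08,.013,.013)]:
    q=(proj(n,P)-[c,a]+.5)*4
    for i in range(8):
        for j in range(i):
            if bin(i^j).count("1")==1: cv2.line(v,tuple(np.int32(q[i])),tuple(np.int32(q[j])),(0,255,0),1)
cv2.imwrite("pics/chk4.png",v)
E
```

```text
t 12.35 p [0.491  0.067  0.1604] rpy [-3.141  0.     2.7  ] F [ 0.6 -0.9 -2.2] w 0.0319
.491,.067,.161 -> [-0.    0.   -0.06]
```

View pics/chk4.png

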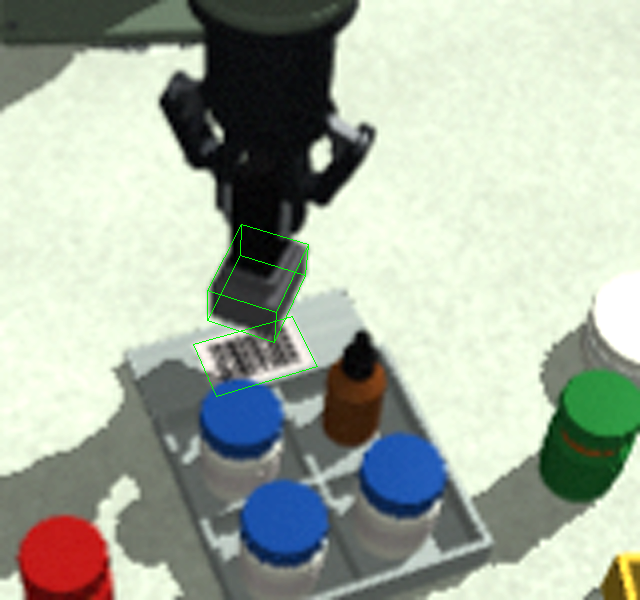

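The reader is upright over the label, within about 3 mm of the middle. I'll hold it there for two seconds.

Emit:
apply_moves(plan=[1,0,0,0,0,0,0,1,0,0,0,0,0,0,1,0,0,0,0,0,0,1,0,0,0,0,0,0,1,0,0,0,0,0,0,1,0,0,0,0,0,0,1,0,0,0,0,0,0,1,0,0,0,0,0,0,1,0,0,0,0,0,0,1,0,0,0,0,0,0,1,0,0,0,0,0,0,1,0,0,0,0,0,0,1,0,0,0,0,0,0,1,0,0,0,0,0,0,1,0,0,0,0,0,0,1,0,0,0,0,0,0,1,0,0,0,0,0,0,1,0,0,0,0,0,0,1,0,0,0,0,0,0,1,0,0,0,0,0,0])

```text
t: 14.45
tool_pos: [0.491, 0.0672, 0.1603]
eef_rot: [-3.141, -0.0, 2.7]
contact_force: [0.5, 0.8, -1.3]
grip_width: 0.0316
grasp_force: 59.2
```

```bash
python3 go.py .471,-.283,.161 .471,-.283,.086
```

```text
t 14.45 p [0.491  0.0672 0.1603] rpy [-3.141 -0.     2.7  ] F [ 0.5  0.8 -1.3] w 0.0316
.471,-.283,.161 -> [-13.16 -32.51  -0.07] 
.471,-.283,.086 -> [-13.16 -32.51   7.43]
```

Emit:
apply_moves(plan=[1,-1,-2.5,0,0,0,0,1,-2.3,-5.8,0,0,0,0,1,-3.6,-9.1,0,0,0,0,1,-4.9,-12.4,0,0,0,0,1,-6.2,-15.7,0,0,0,0,1,-7.5,-19,0,0,0,0,1,-8.8,-22.3,0,0,0,0,1,-10.1,-25.6,0,0,0,0,1,-11.4,-28.9,0,0,0,0,1,-12.4,-30.9,0,0,0,0,1,-13.2,-32.5,0,0,0,0,1,-13.2,-32.5,0,0,0,0,1,-13.2,-32.5,2,0,0,0,1,-13.2,-32.5,4,0,0,0,1,-13.2,-32.5,5.5,0,0,0,1,-13.2,-32.5,6.5,0,0,0,1,-13.2,-32.5,7,0,0,0,1,-13.2,-32.5,7.2,0,0,0,1,-13.2,-32.5,7.4,0,0,0,1,-13.2,-32.5,7.4,0,0,0])

```text
t: 16.45
tool_pos: [0.4715, -0.2831, 0.0866]
eef_rot: [-3.141, 0.0, 2.7]
contact_force: [-0.3, -0.6, -1.8]
grip_width: 0.0316
grasp_force: 59.5
```

Emit:
apply_moves(plan=[1,0,0,0.05,0,0,0,1,0,0,0.1,0,0,0,1,0,0,0.1,0,0,0])

```text
t: 16.75
tool_pos: [0.4716, -0.2831, 0.086]
eef_rot: [-3.141, 0.001, 2.7]
contact_force: [-2.0, 0.9, 9.1]
grip_width: 0.0318
grasp_force: 60.5
```

The wrist force shows the reader is standing on the pad. I'll release it and go up.

Emit:
apply_moves(plan=[0.1,0,0,0,0,0,0,-0.2,0,0,0,0,0,0,-1,0,0,0,0,0,0,-1,0,0,0,0,0,0,-1,0,0,0,0,0,0,-1,0,0,0,0,0,0,-1,0,0,-1,0,0,0,-1,0,0,-3,0,0,0,-1,0,0,-6,0,0,0,-1,0,0,-9,0,0,0,-1,0,0,-12,0,0,0,-1,0,0,-15,0,0,0,-1,0,0,-17,0,0,0,-1,0,0,-17,0,0,0])

```text
t: 18.15
tool_pos: [0.4721, -0.2833, 0.2584]
eef_rot: [-3.141, 0.004, 2.7]
contact_force: [0.5, 0.4, -0.4]
grip_width: 0.0853
grasp_force: 0.0
```

```bash
python3 go.py; sed -i 's/%s2.png/%s5.png/' m2.py; sed -i 's/{n}2.png/{n}5.png/; s/rd2/rd5/' m2.py
cat >> m2.py <<'E'
for f in caps(ims)[-3:]: print(f)
E
python3 m2.py
```

```text
t 18.15 p [ 0.4721 -0.2833  0.2584] rpy [-3.141  0.004  2.7  ] F [ 0.5  0.4 -0.4] w 0.0853
grey pct scene [ 3.  5. 10. 29. 49.]
[127 147  36  46 818] [140.7029 171.4719]
[ 0.4724 -0.2834 -0.4924] 0.21096554398536682
[ 0.4728 -0.2835  0.7853] 0.4043578505516052
(array([0.6698, 0.0709, 0.0823, 0.    ]), np.float64(0.1167992353439331))
(array([0.6388, 0.1517, 0.0831, 0.0001]), np.float64(0.12689340114593506))
(array([ 0.5881,  0.049 ,  0.0824, -0.0001]), np.float64(0.12472252547740936))
```

View pics/rd5.png

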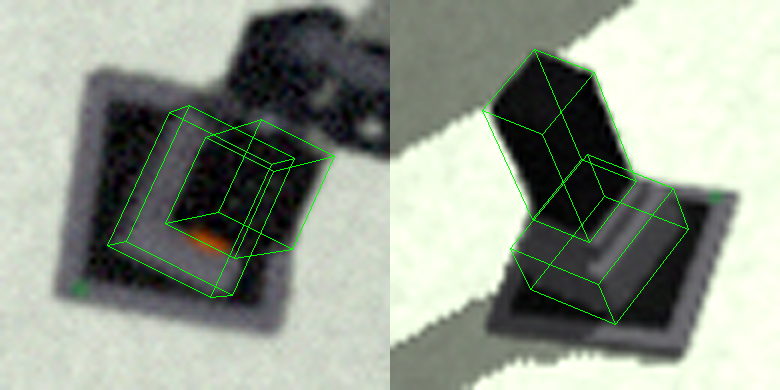

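The reader stands upright in the middle of its pad at (0.472, -0.283), against (0.473, -0.283) for the pad. All three caps are home and the gripper is clear, so I'm handing in the job.

```bash
python3 -c "
from plant import env;print(env.close_job())"
```

```text
the job is handed in; nothing more can be done
None
```

The job is handed in at about 18 s of the 69 s allowed, result not shown to me: all three caps are pressed home, the reader was held about 7 cm above the label for two seconds, and it is back in the middle of its pad; I did not measure the dropper, beaker and dishes at the end.

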